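Put the display pieces on their own plinths

TASK

The three display pieces are standing on each other's plinths. Rearrange them so that the globe stands on the round plinth, the model house on the oblong plinth with its length along the plinth's length, and the owl on the square plinth, each upright and in the middle; use the empty felt-topped stand as the stopover. Keep the pieces upright and set them down gently (do not drop them), never put one on the bare desk, and do not disturb the books, the pen cup or the magnifying glass.

Things in the scene. Friction and masses are not known exactly. Their poses are not given: they have to be found in the camera images.
- globe: Small ochre globe with a brass meridian on a dark wooden foot, 97 mm high, 0.2 to 0.4 kg. Origin: centre of its underside, z up. Foot: disc of 64 mm diameter; slim stem; ball of 60 mm diameter with its centre 62 mm above the origin (grip the ball there, any direction). At the start it stands on the square plinth.
- house: Model stone house, grey pitched roof, two chimneys, 0.2 to 0.4 kg. Origin: centre of its underside, z up, x along its length. Walls 84 mm (x) by 50 mm (y), flat and vertical to 42 mm; roof ridge along x 60 mm high; chimneys to 72 mm. Grip it across the 50 mm width (along y), 30 mm above the origin. Both ends count alike. Starts on the round plinth, turned any way.
- owl: Dark bronze owl, 112 mm high, 0.25 to 0.5 kg, on a black square base 52 by 52 mm, 14 mm high. Origin: centre of its underside, z up, beak towards -x. Its body is a round column of 48 mm diameter between 42 and 70 mm above the origin (grip it there, at about 58 mm, any direction); head above. At the start it stands on the oblong plinth. It may face any way.
- round_plinth: Fixed low wooden plinth: disc of 110 mm diameter, 30 mm high. Origin: centre of its underside, on the desk; its flat top is 30 mm above. For the globe.
- oblong_plinth: Fixed low wooden plinth, 140 mm (its x) by 84 mm (its y), 30 mm high. Origin: centre of its underside, on the desk; its flat top is 30 mm above. For the house, whose x axis must lie along this one's x axis, either way round.
- square_plinth: Fixed low wooden plinth, 96 by 96 mm, 30 mm high. Origin: centre of its underside, on the desk; its flat top is 30 mm above. For the owl.
- felt_stand: Fixed low hexagonal stand with a grey felt top, 107 mm across flats, 14 mm high, empty at the start. Origin: centre of its underside, on the desk; its flat top is 14 mm above. The stopover.
- books: Bystander: stack of two closed books, red below and tan above, 150 by 110 mm, 48 mm high, 0.9 kg, lying beyond the work on the right. Origin: centre of its underside. Leave it alone.
- pen_cup: Bystander: empty brass pen cup, 68 mm diameter, 85 mm high, 0.3 kg, beyond the work. Origin: centre of its underside. Leave it alone.
- magnifier: Bystander: magnifying glass lying flat, 10 mm thick, lens frame of 77 mm diameter, dark handle. Origin: underside at the lens centre; the handle points to -x, to 136 mm from the origin. Leave it alone.

How it is judged:
By the outcome, as a careful person would: the job done as asked, in the order asked, and still so for the second after the job is handed in, with the robot touching nothing.
It also fails if it takes over 109 s, if anything falls off the work surface, if the arm or the gripper's body presses on something with over 40 N, if the wrist force passes 120 N, or if a joint passes its speed limit or range.

ROBOT

A 6-joint arm with a two-finger parallel gripper is mounted at the origin on the work surface. World frame = base frame: x ahead of the robot, y to its left, z up, the work surface at z = 0. Lengths are in mm, angles in rad, forces in N, time in s.
With the tool pointing down it reaches from about 350 to 925 mm from the base axis. Payload 6.4 kg.
Tool frame: the origin (TCP) lies midway between the tips of the shut fingers; the grasp point (between the pads) lies bot.pinch_z behind it (bot.pinch_z is the distance from the TCP to the grasp point, in mm); z points along the fingers, y is the line along which they close (so a half turn about z gives the same grasp; the last joint's range is limited). The gripper opens to 94 mm and grips with 3 to 60 N. Pads are 16 mm wide; open, the fingers measure 119 mm over their backs; the gripper's body (75 mm by 177 mm) begins 78 mm behind the grasp point.
Start: joints at [-1.486, 0.245, 1.558, -0, 1.339, -0.174], TCP at [166.353, -628.363, 205.455] pointing down, gripper open.
Joint ranges: [-3.13, 3.13], [-1.02, 2.26], [0.13, 2.54], [-0.95, 4.09], [0.21, 2.88], [-2.74, 2.74]. Speed limits (rad/s): [2.57, 2.57, 3.14, 3.14, 3.14, 3.14].

INTERFACE

Orientations are given as a unit quaternion [x, y, z, w].
In Python, from cell import bot, grip, inverse_kinematics, grab_frame, camera_info, workorder, telemetry gives the robot as it stands. Calls block until the motion is done:
- bot.move_to(position, orientation): joint-space move of the TCP to a pose.
- bot.servo_line(position, orientation=None, vel=150, threshold=None): straight line of the TCP; orientation=None keeps the orientation; vel is the mean speed in mm/s. With threshold (N) it stops when the force on the tool has changed by that much, and returns True; else False.
- bot.move_joints(angles): joint-space move.
- grip(opening, strength=None): finger opening in mm; strength is the grip in N (None keeps the last); returns when the fingers have stopped.
- bot.pause(seconds).
- inverse_kinematics(position, orientation): joint angles nearest the present ones, or None.
- grab_frame(name): name is "scene" or "top" or "wrist"; returns the picture (480x640x3 uint8, red, green, blue); there is no depth.
- camera_info(name): a dict with "fx", "fy", "cx", "cy" (pixels), "pose" (4x4, takes a point from camera to world coordinates). Camera axes: x right, y down, z forward; pixel columns grow to the right and rows downward; lengths in mm; the calibration is good to about 2 mm. A picture is of the moment at which its call begins: read the wrist's pose just before it. camera_info takes no time and is no camera call; for the wrist camera it gives the pose at the moment of the call.
A pose or a line that the arm cannot do raises bot.IKError and nothing moves.
- workorder.sign_off(): hands the job in; it is judged then, once.
Readings, each from a call of its own:
- telemetry.current_t(): time.
- telemetry.current_qpos(): joint angles.
- telemetry.current_qd(): joint speeds.
- telemetry.current_joint_torque(): joint torques, N m.
- telemetry.current_tool_pos(): TCP position.
- telemetry.current_eef_rot(): TCP orientation.
- telemetry.current_ft_force(): force on the tool from outside, world axes, zero at the start.
- telemetry.current_ft_torque(): the same for the moment, N m.
- telemetry.current_gripper_width(): finger opening in mm.
- telemetry.current_grasp_force(): force on a finger pad.
Only numpy, scipy, OpenCV 4.12 (cv2) and the standard library are available. Lean on these libraries where they do the work, as an engineer would, in place of code of your own. Each camera call takes 0.05 s, during which the arm holds its last target. There are 200 camera calls.

## Working session

There is one attempt and no reset: what is moved stays moved. The work goes in short steps, each a Python script; the robot and the scene stay as the last script left them, time stands still between calls to the robot, and variables do not carry over. Pictures are saved under pics/ and viewed, at most 14 in all, crops included, and the job is handed in when it is done.

```bash
mkdir -p pics
python3 - <<'E'
from cell import *
import cv2
print(bot.pinch_z, telemetry.current_t(), telemetry.current_eef_rot())
for n in("top","scene"):
    cv2.imwrite(f"pics/{n}0.png",grab_frame(n)[:,:,::-1]); c=camera_info(n); print(n,c)
E
ls
```

```text
18.8 0.0 [ 9.91638776e-01  1.29041101e-01  3.08609144e-05 -9.65135888e-04]
top {'fx': 531.1082406228908, 'fy': 531.1082406228908, 'cx': 327.2785259402137, 'cy': 220.77692308521657, 'pose': array([[-1.39402389e-02, -9.85217294e-01,  1.70741186e-01,
         3.86060852e+02],
       [-9.99803978e-01,  1.13331059e-02, -1.62347144e-02,
         9.40871821e+00],
       [ 1.40596935e-02, -1.70934033e-01, -9.85182157e-01,
         1.25615151e+03],
       [ 0.00000000e+00,  0.00000000e+00,  0.00000000e+00,
         1.00000000e+00]])}
scene {'fx': 528.4202363829313, 'fy': 528.4202363829313, 'cx': 316.41472402332437, 'cy': 249.18429955704136, 'pose': array([[ 1.11066149e-01,  8.55636514e-01, -5.05519995e-01,
         1.16445497e+03],
       [ 9.93781259e-01, -9.15543857e-02,  6.33766866e-02,
        -6.59502259e+01],
       [ 7.94483457e-03, -5.09415302e-01, -8.60484125e-01,
         9.81310329e+02],
       [ 0.00000000e+00,  0.00000000e+00,  0.00000000e+00,
         1.00000000e+00]])}
pics
```

View pics/top0.png

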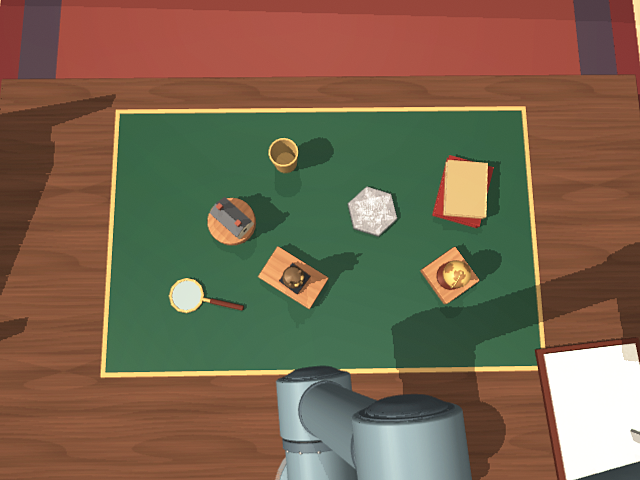

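View pics/scene0.png

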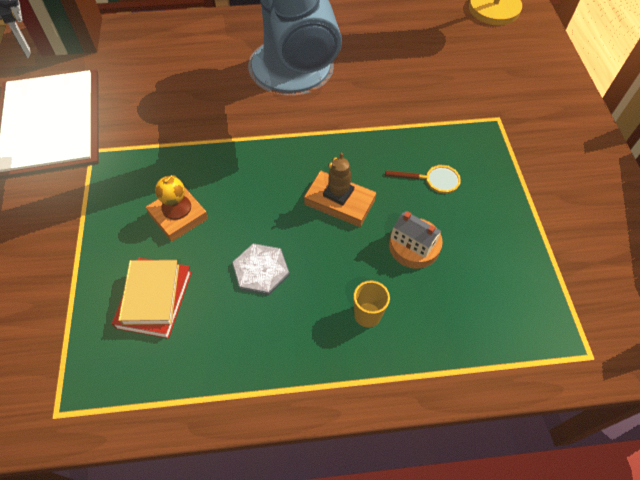

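The top view shows the square plinth with the globe at (450,275), the oblong plinth with the owl at (293,277), the round plinth with the house at (231,221) and the felt stand at (372,211). The books are at (463,190), the cup at (284,155) and the magnifier at (187,295). The scene view agrees with this. Next I'll get coarse positions, then closer wrist views.

```bash
cat > h.py <<'E'
from cell import *
import numpy as np, cv2
from scipy.spatial.transform import Rotation as R
def toworld(ci,uv,z):
    uv=np.atleast_2d(np.asarray(uv,float)); P=ci["pose"]
    d=np.c_[(uv[:,0]-ci["cx"])/ci["fx"],(uv[:,1]-ci["cy"])/ci["fy"],np.ones(len(uv))]@P[:3,:3].T
    o=P[:3,3]; return (o+d*((z-o[2])/d[:,2])[:,None])[:,:2]
def topix(ci,p):
    p=np.atleast_2d(p); q=(p-ci["pose"][:3,3])@ci["pose"][:3,:3]
    return np.c_[q[:,0]/q[:,2]*ci["fx"]+ci["cx"],q[:,1]/q[:,2]*ci["fy"]+ci["cy"]]
def down(a):  # tool z down, tool y (closing line) at world angle a
    y=np.array([np.cos(a),np.sin(a),0]); z=np.array([0,0,-1.]); return R.from_matrix(np.c_[np.cross(y,z),y,z]).as_quat()
E
python3 - <<'E'
from h import *
c=camera_info("top")
for n,uv,z in [("square",(450,275),30),("oblong",(293,277),30),("round",(231,221),30),("felt",(372,211),14),("books",(467,188),48),("cup",(284,150),85),("mag",(187,295),10)]:
    print(n,toworld(c,uv,z).round())
w=camera_info("wrist"); T=np.eye(4);T[:3,:3]=R.from_quat(telemetry.current_eef_rot()).as_matrix();T[:3,3]=telemetry.current_tool_pos()
print((np.linalg.inv(T)@w["pose"]).round(3),w["fx"],w["cx"],w["cy"])
for a in np.arange(-1.5,1.6,.5): 
    for p in [(270,-260,330),(290,60,330),(400,190,330),(430,-90,330)]:
        j=inverse_kinematics(list(p),down(a)); print(a,p,None if j is None else np.round(j,2))
E
```

```text
square [[ 468. -293.]]
oblong [[468.  70.]]
round [[601. 214.]]
felt [[ 624. -118.]]
books [[ 670. -339.]]
cup [[755.  87.]]
mag [[431. 316.]]
[[ 1.00000e-03 -9.66000e-01 -2.60000e-01  7.61160e+01]
 [ 1.00000e+00  1.00000e-03  1.00000e-03 -5.89000e-01]
 [-1.00000e-03 -2.60000e-01  9.66000e-01 -1.79819e+02]
 [ 0.00000e+00  0.00000e+00  0.00000e+00  1.00000e+00]] 365.51248464669845 313.6607522477966 239.15827956942553
-1.5 (270, -260, 330) [-1.07 -0.54  2.03 -0.    1.64  0.43]
-1.5 (290, 60, 330) [-0.19 -0.79  2.17 -0.    1.76  1.31]
-1.5 (400, 190, 330) [ 0.19 -0.34  1.9  -0.    1.58  1.69]
-1.5 (430, -90, 330) [-0.47 -0.35  1.91 -0.    1.59  1.03]
-1.0 (270, -260, 330) [-1.07 -0.54  2.03 -0.    1.64 -0.07]
-1.0 (290, 60, 330) [-0.19 -0.79  2.17 -0.    1.76  0.81]
-1.0 (400, 190, 330) [ 0.19 -0.34  1.9  -0.    1.58  1.19]
-1.0 (430, -90, 330) [-0.47 -0.35  1.91 -0.    1.59  0.53]
-0.5 (270, -260, 330) [-1.07 -0.54  2.03 -0.    1.64 -0.57]
-0.5 (290, 60, 330) [-0.19 -0.79  2.17 -0.    1.76  0.31]
-0.5 (400, 190, 330) [ 0.19 -0.34  1.9  -0.    1.58  0.69]
-0.5 (430, -90, 330) [-0.47 -0.
[... 255 characters left out ...]
.47]
0.5 (270, -260, 330) [-1.07 -0.54  2.03 -0.    1.64 -1.57]
0.5 (290, 60, 330) [-0.19 -0.79  2.17 -0.    1.76 -0.69]
0.5 (400, 190, 330) [ 0.19 -0.34  1.9  -0.    1.58 -0.31]
0.5 (430, -90, 330) [-0.47 -0.35  1.91 -0.    1.59 -0.97]
1.0 (270, -260, 330) [-1.07 -0.54  2.03 -0.    1.64 -2.07]
1.0 (290, 60, 330) [-0.19 -0.79  2.17 -0.    1.76 -1.19]
1.0 (400, 190, 330) [ 0.19 -0.34  1.9  -0.    1.58 -0.81]
1.0 (430, -90, 330) [-0.47 -0.35  1.91 -0.    1.59 -1.47]
1.5 (270, -260, 330) [-1.07 -0.54  2.03 -0.    1.64 -2.57]
1.5 (290, 60, 330) [-0.19 -0.79  2.17 -0.    1.76 -1.69]
1.5 (400, 190, 330) [ 0.19 -0.34  1.9  -0.    1.58 -1.31]
1.5 (430, -90, 330) [-0.47 -0.35  1.91 -0.    1.59 -1.97]
```

Run:
```python
from h import *
import pickle
for n,p in [("square",(468,-293)),("oblong",(468,70)),("round",(601,214))]:
    a=np.arctan2(p[1],p[0])-np.pi/2
    bot.move_to([p[0],p[1],270],down(a)); bot.pause(.2)
    ci=camera_info("wrist"); im=grab_frame("wrist")[:,:,::-1]
    cv2.imwrite(f"pics/w_{n}.png",im); pickle.dump(ci,open(f"pics/w_{n}.pkl","wb"))
    uv=topix(ci,[p[0],p[1],30])[0]; print(n,uv.round(),telemetry.current_t())
ims=[cv2.imread(f"pics/w_{n}.png") for n in("square","oblong","round")]
cv2.imwrite("pics/w_all.png",cv2.resize(np.vstack([np.hstack(ims[:2]),np.hstack([ims[2],0*ims[2]])]),(800,600)))
```

```text
square [314. 208.] 2.0167
oblong [313. 209.] 3.625
round [313. 208.] 4.675
```

View pics/w_all.png

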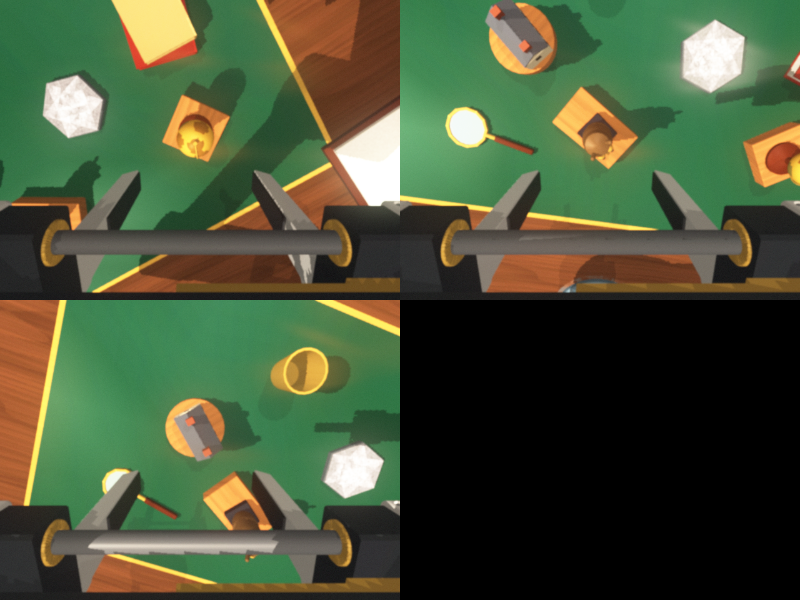

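The montage shows all three plinths near (314,208) in their views, with the felt stand visible too. I'll enlarge each one to pick corners.

Run:
```python
import cv2
for n,(u,v) in dict(square=(230,140),oblong=(235,120),round=(230,140)).items():
    im=cv2.imread(f"pics/w_{n}.png")[v:v+150,u:u+200]
    im=cv2.resize(im,(800,600),interpolation=cv2.INTER_CUBIC)
    for k in range(0,200,20):
        cv2.putText(im,str(u+k),(k*4,10),0,.4,(255,255,255),1); cv2.line(im,(k*4,12),(k*4,18),(255,255,255),1)
        if k<150: cv2.putText(im,str(v+k),(0,k*4+4),0,.4,(255,255,255),1); cv2.line(im,(28,k*4),(34,k*4),(255,255,255),1)
    cv2.imwrite(f"pics/c_{n}.png",im)
```

```text
(no output)
```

View pics/c_square.png

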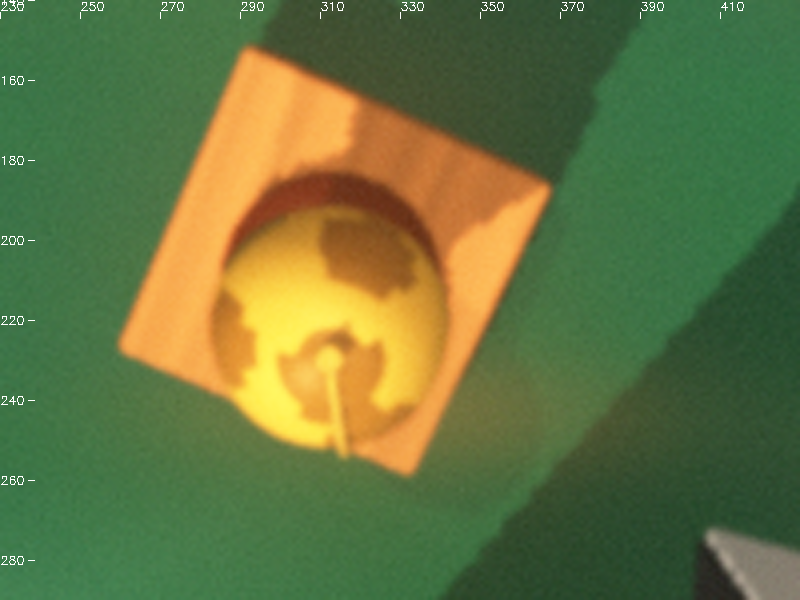

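View pics/c_oblong.png

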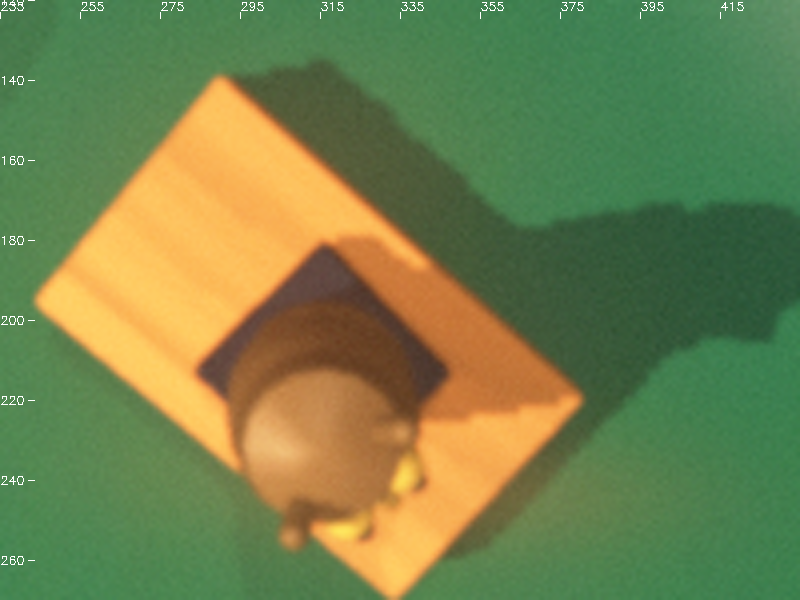

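View pics/c_round.png

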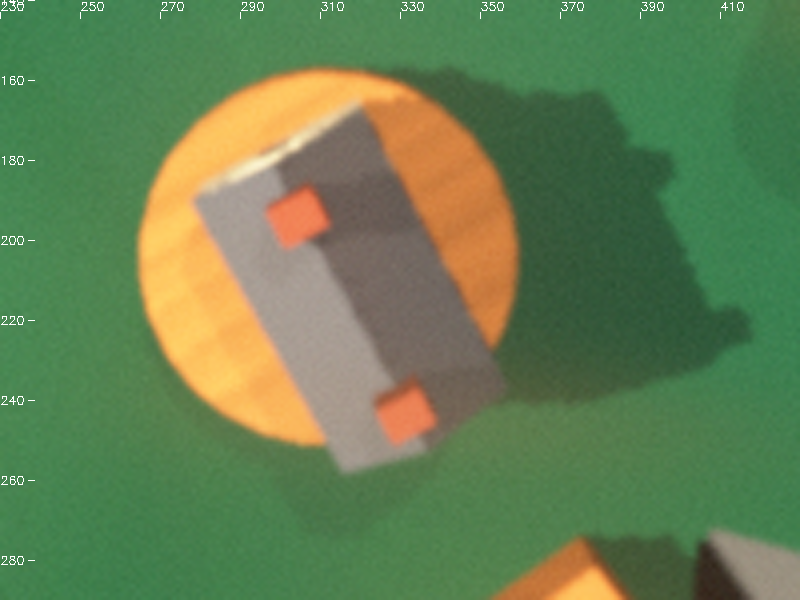

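The square plinth's corners are at about (291,151), (368,187), (332,259) and (260,227), with the ball at (312,222). The oblong's corners are at (290,139), (381,220), (334,270) and (244,195), and the owl's base is centred near (315.5,213). The round plinth spans u 264–360, and the house's eaves centre is near (317.5,213). I'll convert these and check the sizes.

```bash
cat > meas.py <<'E'
from h import *
import pickle
from scipy.optimize import least_squares
L=lambda n:pickle.load(open(f"pics/w_{n}.pkl","rb"))
def W(n,pts,o,z): return toworld(L(n),np.array(pts)/4.+o-.375,z)
def rep(n,P): print(n,"c",P.mean(0).round(1),"sides",np.linalg.norm(P-np.roll(P,-1,0),axis=1).round(1),"ang",[round(float(np.degrees(np.arctan2(*(P[(i+1)%4]-P[i])[::-1]))),1) for i in range(4)])
o1,o2,o3=(230,140),(235,120),(230,140)
rep("square",W("square",[(245,46),(552,187),(410,476),(119,348)],o1,30))
print("globe",W("square",[(330,328)],o1,92), "diam",np.linalg.norm(np.diff(W("square",[(211,328),(450,328)],o1,92),axis=0)))
rep("oblong",W("oblong",[(221,75),(583,399),(395,599),(35,300)],o2,30))
P=W("oblong",[(197,373),(325,243),(448,372)],o2,44); print("owl",(P[0]+P[2])/2,"diag",np.linalg.norm(P[0]-P[2]),"sides",np.linalg.norm(np.diff(P,axis=0),axis=1),np.degrees(np.arctan2(*np.diff(P,axis=0).T[::-1])))
P=W("round",[(138,255),(325,68),(519,250),(190,390),(250,432),(300,445),(185,140),(460,130),(415,92)],o3,30)
print("round",least_squares(lambda x:np.hypot(*(P-x[:2]).T)-x[2],[600,214,55]).x)
rep("eaves",W("round",[(193,198),(343,473),(505,388),(365,108)],o3,72))
P=W("round",[(298,216),(406,412)],o3,102); print("chim",P,P.mean(0),np.degrees(np.arctan2(*(P[1]-P[0])[::-1])))
E
python3 meas.py
python3 - <<'E'
from h import *
# felt stand from top and oblong view
import pickle
for n,f in (("top","pics/top0.png"),("ob","pics/w_oblong.png")):
    im=cv2.imread(f); ci=camera_info("top") if n=="top" else pickle.load(open("pics/w_oblong.pkl","rb"))
    hsv=cv2.cvtColor(im,cv2.COLOR_BGR2HSV); m=((hsv[...,1]<60)&(hsv[...,2]>120)).astype(np.uint8)
    k,lab,st,cen=cv2.connectedComponentsWithStats(m)
    e=topix(ci,[624,-118,14])[0]
    for i in range(1,k):
        if st[i,4]>500 and np.hypot(*(cen[i]-e))<40:
            c=max(cv2.findContours((lab==i).astype(np.uint8),0,1)[0],key=len)[:,0]; c=cv2.convexHull(c)
            q=toworld(ci,c[:,0],14).astype(np.float32); print(n,st[i],cv2.moments(q)["m10"]/cv2.moments(q)["m00"],cv2.moments(q)["m01"]/cv2.moments(q)["m00"],cv2.minEnclosingCircle(q))
E
```

```text
square c [ 470.  -292.7] sides [95.6 95.4 94.9 94.7] ang [-146.3, 123.5, 33.3, -56.0]
globe [[ 466.7016583  -290.40251517]] diam 59.76518707687476
oblong c [469.7  71. ] sides [139.   82.4 139.   82.9] ang [-122.7, 147.3, 57.5, -32.7]
owl [466.12724193  67.35837843] diag 70.76139367832313 sides [51.20062565 50.09538474] [ -36.23984413 -127.62357575]
round [602.58361321 216.08659686  55.23263767]
eaves c [604.4 209.7] sides [84.2 49.5 82.8 49.9] ang [-132.9, -41.6, 46.8, 136.9]
chim [[623.53590763 230.80691025]
 [586.58247201 189.63916366]] [605.05918982 210.22303695] -131.9121254548478
top [ 348  186   49   50 1697] 625.1671510157776 -117.72983094631212 ((625.2041625976562, -117.93766021728516), 60.737525939941406)
ob [  445    31   120   119 10284] 622.5844912849441 -121.32567335012641 ((619.9170532226562, -121.79041290283203), 70.43321990966797)
```

The sizes agree with the given ones to within about 1.5 mm (sides 95, 139 x 83, radius 55, ball 60, walls 84 x 50). First, the globe goes to the felt stand.

```bash
cat >> h.py <<'E'
def pick(xy,zs,h,a,width,op=88,N=22,lift=120):
    z=zs+h-bot.pinch_z
    bot.move_to([*xy,z+lift],down(a)); grip(op); bot.servo_line([*xy,z],vel=120); bot.pause(.2)
    grip(width-15,N); bot.pause(.3)
    w=telemetry.current_gripper_width(); print("grip",w,telemetry.current_grasp_force())
    if abs(w-width)>5: raise SystemExit("bad grip")
    bot.servo_line([*xy,z+lift],vel=100); print("lifted",telemetry.current_gripper_width(),telemetry.current_ft_force().round(1) if hasattr(telemetry.current_ft_force(),'round') else telemetry.current_ft_force())
def place(xy,zs,h,a,op,lift=120):
    z=zs+h-bot.pinch_z; p=telemetry.current_tool_pos()
    bot.servo_line([*xy,max(p[2],z+lift)],down(a),vel=180)
    bot.servo_line([*xy,z+6],vel=100); bot.pause(.4)
    hit=bot.servo_line([*xy,z-4],vel=10,threshold=2.5)
    print("touch",hit,telemetry.current_tool_pos()[2]-z,telemetry.current_ft_force())
    bot.pause(.2); grip(op); bot.pause(.2); bot.servo_line([*xy,z+lift],vel=120); print("t",telemetry.current_t())
def tang(xy): return np.arctan2(xy[1],xy[0])-np.pi/2
def look(xy,name,z=270):
    import pickle
    bot.move_to([*xy,z],down(tang(xy))); bot.pause(.3)
    ci=camera_info("wrist"); im=grab_frame("wrist")[:,:,::-1]; cv2.imwrite(f"pics/{name}.png",im); pickle.dump(ci,open(f"pics/{name}.pkl","wb"))
E
python3 - <<'E'
from h import *
g=(466.7,-290.4); f=(625,-118)
pick(g,30,62,tang(g),60)
place(f,14,62,tang(f),88)
p=(470,-292.7); look(p,"sq2")
look(f,"felt2"); print(telemetry.current_t())
a=cv2.imread("pics/sq2.png")[130:280,214:414];b=cv2.imread("pics/felt2.png")[130:280,214:414]
cv2.imwrite("pics/c2.png",cv2.resize(np.hstack([a,b]),(800,300),interpolation=cv2.INTER_CUBIC))
E
```

```text
grip 58.92663356175024 22.0000621676445
lifted 58.78608610826027 [-0.4  0.4 -2.8]
touch True 0.03835084007308609 [-0.08697373 -0.58357923  5.40264967]
t 16.6333
19.25
```

View pics/c2.png

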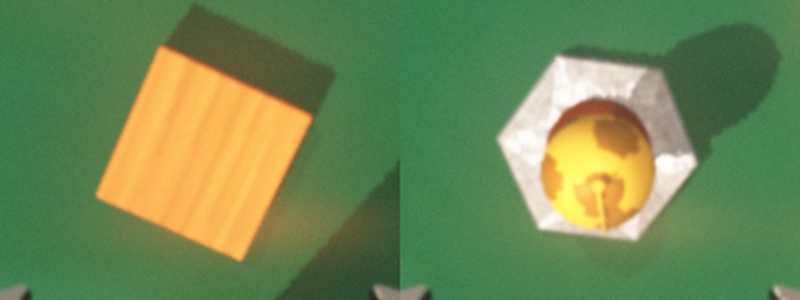

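The square plinth is now bare (crop corners (161,46), (312,115), (243,261), (96,195)). The globe stands upright on the felt, with its ball at about (598,171) in the crop. I'll use these to check for camera bias and refine the square centre.

```bash
cat > seg.py <<'E'
from h import *
import pickle
def wood(name,z=30,near=None):
    im=cv2.imread(f"pics/{name}.png"); ci=pickle.load(open(f"pics/{name}.pkl","rb"))
    hsv=cv2.cvtColor(im,cv2.COLOR_BGR2HSV); m=((hsv[...,0]<25)&(hsv[...,1]>80)&(hsv[...,2]>90)).astype(np.uint8); m[300:]=0
    k,lab=cv2.connectedComponents(m); e=topix(ci,[*near,z])[0].astype(int); i=lab[e[1],e[0]]
    c=max(cv2.findContours((lab==i).astype(np.uint8),0,1)[0],key=len)[:,0]
    q=toworld(ci,c,z).astype(np.float32); return cv2.minAreaRect(q)
E
python3 - <<'E'
from seg import *
print(wood("sq2",30,(470,-293)))
ci=pickle.load(open("pics/felt2.pkl","rb"))
print("globe on felt",toworld(ci,[(214+198.5/2-.25,130+171.5/2-.25)],76))
E
```

```text
((466.4981994628906, -296.44366455078125), (107.65011596679688, 101.06067657470703), 33.75746536254883)
globe on felt [[ 625.59287668 -118.04949781]]
```

Run:
```python
from seg import *
ci=pickle.load(open("pics/sq2.pkl","rb"))
P=toworld(ci,np.array([(161,46),(312,115),(243,261),(96,195)])/2+[213.75,129.75],30)
c=P.mean(0); print(c,np.linalg.norm(P-np.roll(P,-1,0),axis=1))
s=(c+[470,-292.7])/2
o=(466.1,67.4)
pick(o,30,58,tang(o),48)
place(s,30,58,tang(o)-np.radians(19.5),80)
look(s,"sq3"); p=(469.7,71.0); look(p,"ob3")
a=cv2.imread("pics/sq3.png")[130:280,214:414];b=cv2.imread("pics/ob3.png")[130:280,214:414]
cv2.imwrite("pics/c3.png",cv2.resize(np.hstack([a,b]),(800,300),interpolation=cv2.INTER_CUBIC))
```

```text
[ 469.76040568 -293.03671444] [94.05963535 95.78888145 96.29608913 94.09416169]
grip 47.78434508984719 21.999897215282544
lifted 47.84014125379398 [-0.6  0.1 -4. ]
touch True -0.024457905705972394 [-0.12061207  0.45843294  5.00750161]
t 30.925
```

View pics/c3.png

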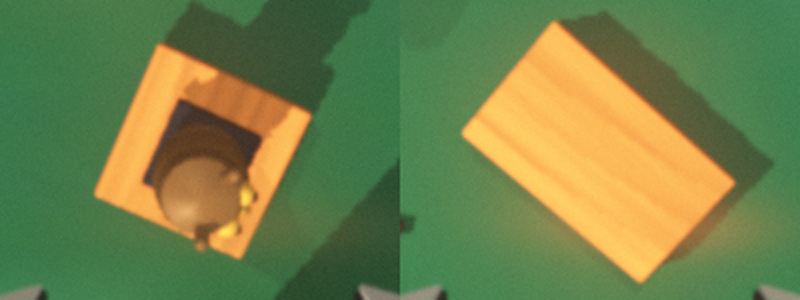

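The owl's base sits square on the square plinth: base corners (181,99), (262,135), (144,184). The oblong is bare, with corners (555,20), (735,183), (641,283), (461,132). Next, the house.

Run:
```python
from seg import *
ci=pickle.load(open("pics/sq3.pkl","rb"))
P=toworld(ci,np.array([(262,135),(144,184)])/2+[213.75,129.75],44); print("owl",P.mean(0),np.linalg.norm(P[0]-P[1]))
P=toworld(ci,np.array([(159,44),(311,115),(241,260),(95,195)])/2+[213.75,129.75],30); print("sq",P.mean(0))
ci=pickle.load(open("pics/ob3.pkl","rb"))
P=toworld(ci,np.array([(155,20),(335,183),(241,283),(61,132)])/2+[213.75,129.75],30)
d=[np.degrees(np.arctan2(*v[::-1]))%180 for v in (P[1]-P[0],P[2]-P[3])]; print("oblong",P.mean(0),np.linalg.norm(P-np.roll(P,-1,0),axis=1),d)
c=(P.mean(0)+[469.7,71])/2
hs=(604.6,210); ah=np.radians(47.3-90)
pick(hs,30,30,ah,50,op=80)
place(c,30,30,np.radians(57.5-90),80)
look(c,"ob4"); look((602.6,216.1),"rd4")
a=cv2.imread("pics/ob4.png")[130:280,214:414];b=cv2.imread("pics/rd4.png")[130:280,214:414]
cv2.imwrite("pics/c4.png",cv2.resize(np.hstack([a,b]),(800,300),interpolation=cv2.INTER_CUBIC)); print(telemetry.current_t())
```

```text
owl [ 469.39833897 -293.31923348] 71.7145640686798
sq [ 469.34515714 -292.68519694]
oblong [469.61531304  70.79488726] [139.19815872  82.58070009 139.84987198  83.1770456 ] [np.float64(57.054148738574796), np.float64(57.29959569268425)]
grip 50.114474305865976 21.975463307462633
lifted 50.08688548533238 [-0.5  0.3 -3.2]
touch True -0.06499179990488813 [-0.30449161  0.13103808  4.99491368]
t 43.8917
46.2333
```

View pics/c4.png

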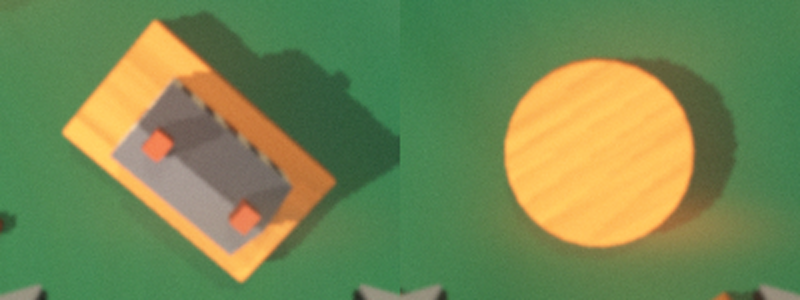

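The house lies along the oblong, with eaves corners (178,80), (291,186), (232,254) and (112,156). The round plinth is bare, spanning crop x 504–694 and y 58–247. I'll check the house and move the globe.

Run:
```python
from seg import *
ci=pickle.load(open("pics/ob4.pkl","rb"))
P=toworld(ci,np.array([(178,80),(291,186),(232,254),(112,156)])/2+[213.75,129.75],72)
print("house",P.mean(0),np.linalg.norm(P-np.roll(P,-1,0),axis=1),[np.degrees(np.arctan2(*v[::-1]))%180 for v in (P[1]-P[0],P[2]-P[3])])
P=toworld(ci,np.array([(157,145),(245,217)])/2+[213.75,129.75],102); print("chim",P.mean(0),np.degrees(np.arctan2(*(P[1]-P[0])[::-1]))%180)
ci=pickle.load(open("pics/rd4.pkl","rb"))
P=toworld(ci,np.array([(104,152),(294,152),(199,58),(199,247)])/2+[213.75,129.75],30)
r=np.array([(P[0]+P[1])/2,(P[2]+P[3])/2]).mean(0); print("round",r,np.linalg.norm(P[0]-P[1]),np.linalg.norm(P[2]-P[3]))
f=(625,-118); r=(r+[602.6,216.1])/2
pick(f,14,62,tang(f),60,lift=140)
place(r,30,62,tang(r),88)
look(r,"rd5")
b=cv2.imread("pics/rd5.png")[130:280,214:414]; cv2.imwrite("pics/c5.png",cv2.resize(b,(800,600),interpolation=cv2.INTER_CUBIC)); 
bot.move_to([300,-350,330],down(tang((300,-350)))); bot.pause(.3); cv2.imwrite("pics/top5.png",grab_frame("top")[:,:,::-1]); print(telemetry.current_t())
```

```text
house [470.23729045  69.2441277 ] [80.91317518 48.60605025 82.99556691 52.31758228] [np.float64(55.71710753539331), np.float64(58.34330170902531)]
chim [470.59727943  70.62325998] 58.787140685994856
round [604.37148949 216.57544516] 110.45207778489788 111.20453633405226
grip 59.401918075956296 22.000014781951904
lifted 59.18480339279616 [-0.2  0.  -3.1]
touch True -0.03337203884053963 [-0.14451442  0.24776236  4.72788228]
t 58.4167
61.825
```

View pics/c5.png

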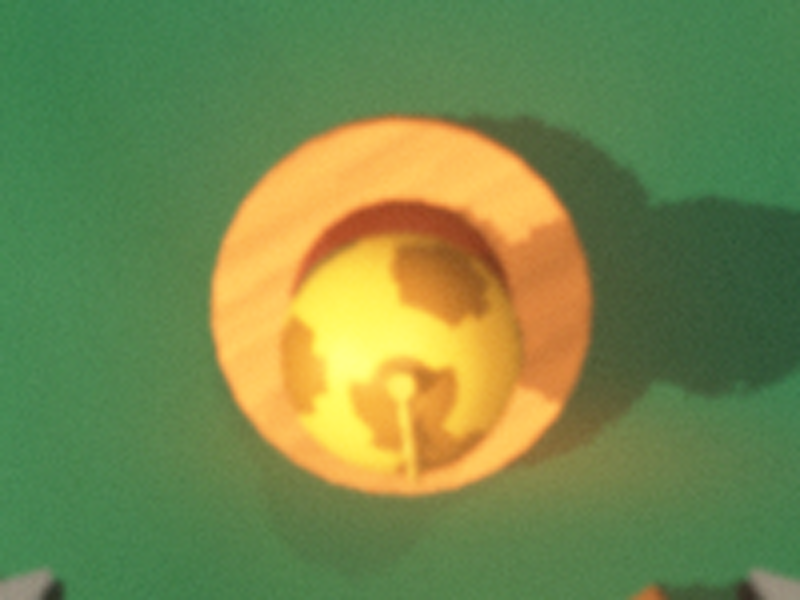

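View pics/top5.png

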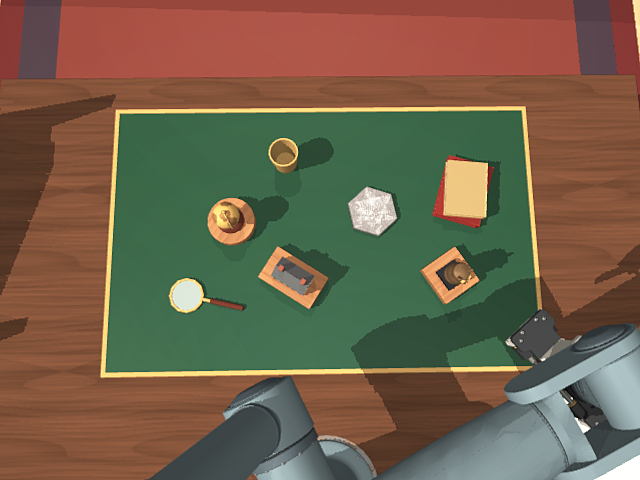

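The globe's ball is at (400,353) over a plinth centred at (401,305) in the crop. The top view shows all three pieces in place and the books, cup and magnifier where they were. One last check of the globe's centring, then I'll hand in.

Run:
```python
from seg import *
ci=pickle.load(open("pics/rd5.pkl","rb")); o=np.array([213.625,129.625])
g=toworld(ci,np.array([(400.5,353)])/4+o,92)[0]; P=toworld(ci,np.array([(210,305),(593,305),(402,116),(402,495)])/4+o,30)
r=(P[:2].mean(0)+P[2:].mean(0))/2; print(g,r)
if np.hypot(*(g-r))<3: print(workorder.sign_off())
```

```text
[604.26056876 216.95145861] [604.43003973 216.60176339]
the job is handed in; nothing more can be done
None
```

The job is handed in: the globe is on the round plinth, the house lies lengthwise on the oblong and the owl is on the square, all upright and within about 2 mm of centre in the last pictures, with the books, pen cup and magnifier undisturbed, in about 62 of the 109 s.

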